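# Size a brass guitar slide on the tapered mandrel and stand it in its stock tray

### The arm

A 6-joint arm with a two-finger parallel gripper is mounted at the origin on the work surface. World frame = base frame: x ahead of the robot, y to its left, z up, the work surface at z = 0. Lengths are in m, angles in rad, forces in N, time in s.
With the tool pointing down it reaches from about 0.3 to 0.75 m from the base axis. Payload 8.5 kg.
Tool frame: the origin (TCP) lies at the very end of the fingers, on their centre line; the grasp point (between the pads) lies 19 mm behind it (env.grip_point_offset is the distance from the TCP to the grasp point, in m); z points along the fingers, y is the direction in which the jaws open and shut (so a half turn about z gives the same grasp; the last joint's range is limited). The gripper opens to 85 mm and grips with 20 to 120 N. Pads are 22 mm wide; open, the fingers measure 114 mm over their backs; the gripper's body (76 mm by 85 mm) begins 54 mm behind the grasp point. The pads swing forward as they close: fully open they stand 13 mm farther back than shut.
Start: joints at [0.997, 0.381, 1.297, -0, 1.464, -0.215], TCP at [0.193, 0.515, 0.231] pointing down, gripper open.
Joint ranges: [-3.11, 3.11], [-0.89, 2.33], [0.22, 2.48], [-1.42, 4.56], [0.17, 2.85], [-2.88, 2.88]. Speed limits (rad/s): [2.39, 2.39, 3.14, 3.14, 3.14, 3.14].

### API

Orientations are given as a rotation vector (axis times angle).
In Python, from rig import monitor, vision, env, finder gives the robot as it stands. The module is installed in compiled form; this text tells all that it offers.
- The arm moves only by the tool play_rows, never from a script. Its argument "commands" is a list of rows, each a list of 5 numbers: the opening in per cent of the stroke, from 0 (shut) to 100 (fully open), then the shift along the tool's x, y, z in cm, then the turn about the tool's z in degrees. A call has 1 to 5 rows; each row is the pose to reach, as a shift and turn from the pose commanded when the call began, along the tool's axes at that moment; what a row does not reach only later rows make up. A row lasts 1/8 s, in which the tool goes at most 62.5 mm and 10.7 degrees, less where a joint would pass 70% of its speed; a pose out of reach is approached as far as the arm can. A call with a gripper value outside its range is refused whole. The fingers move at their own pace and stop on an object; "force" is the grip in N (left out, the last holds). Time passes only in rows, so rows that repeat a pose let the fingers close. It gives the time, the measured TCP pose, the force and the opening at its end, in the units of the state.
- monitor.read_state(): the state, without advancing time (a new reading comes with each control period).
- vision.camera(name): name is "scene" or "side" or "wrist"; returns the picture (384x512x3 uint8, red, green, blue); there is no depth.
- vision.get_calibration(name): a dict with "vertical_fov" (degrees; the focal length in pixels is half the picture's height over the tangent of half this angle, whatever the lens; pixels are square), "cx", "cy" (the principal point, pixels), "world_to_cam" (4x4, takes a point from world to camera coordinates). Camera axes: x right, y down, z forward; pixel columns grow to the right and rows downward; lengths in m; the calibration is good to about 2 mm. A picture is of the moment at which its call begins: read the wrist's pose just before it. get_calibration takes no time and is no camera call; for the wrist camera it gives the pose at the moment of the call.
- env.sign_off(): hands the job in, once; it reports no verdict.
Trained networks look in the newest picture that a camera, given by its name, has taken for a name from the list of things; names that differ only in an ending like _2 or _b are one class to them, and where a whole thing is asked for, a point or a joint stands for the part that bears it (a point fixed in the world has none). Each returns a list of dicts, best first, with "p" (0 to 1); they miss things now and then, are a little off and sometimes report something else, mostly with a low value. They report only what shows in the picture. A call takes as long as a camera call. They do not tell look-alikes from the thing itself.
- finder.recognise(camera, thing): "rect" ([left, top, right, bottom] in pixels, round what is visible of it).
- finder.mark_of(camera, thing): "location" ([column, row] in pixels: a listed point, or the origin of a listed thing).
The state is a dict: "t": time; "qpos": joint angles; "joint_velocities": joint speeds; "tau": joint torques, N m; "tool_pos": TCP position; "tool_rot": TCP orientation; "ft_force": force on the tool from outside, world axes, zero at the start; "torque": the same for the moment, N m; "gripper_width": finger opening in m.
Only numpy, scipy, OpenCV 4.12 (cv2) and the standard library are available. Lean on these libraries where they do the work, as an engineer would, in place of code of your own. Each camera call takes 0.05 s, during which the arm holds its last target. There are 200 camera calls.

### The job

Size the brass guitar slide that stands on the green job pad: put it over the tapered mandrel, ease it down, centred and upright, until it really stops on the taper, and hold it there for a moment with a light, steady downward push without forcing it. The coloured band on which its lower rim comes to rest is its size: take it off and stand it upright in the stock tray of that colour without dropping it, leaving the other slides, the bottle and the screwdriver where they are.

Things in the scene. Friction and masses are not known exactly. Their poses are not given: they have to be found in the camera images.
- slide_a: Brass guitar slide: plain tube open at both ends, 30 mm outside, 60 mm long, 125 to 245 g, standing on end. slide_a, b and c look alike; their bores are 17, 21 and 25 mm, which is which is not told. One of them, drawn each time, stands on the green pad within 15 mm of its middle: size that one. Origin: centre of the lower end; z along the tube. Grip it across its outside by the topmost 15 to 25 mm.
- slide_b: Another brass slide, outwardly the same as slide_a (30 mm outside, 60 mm long, bore one of 17, 21, 25 mm, not told). Each of the three may be the one on the green pad; the two that are not stand on the plywood waiting board and stay there. Origin: centre of the lower end; z along the tube.
- slide_c: Another brass slide, outwardly the same as slide_a (30 mm outside, 60 mm long, bore one of 17, 21, 25 mm, not told). Each of the three may be the one on the green pad; the two that are not stand on the plywood waiting board and stay there. Origin: centre of the lower end; z along the tube.
- mandrel: Upright steel sizing mandrel, fixed to the bench by a round grey foot (80 mm across, 13 mm thick, with a 36 mm boss up to 28 mm). Origin: centre of the foot's underside; z up along the axis. 103 mm tall, rounded tip; its diameter grows evenly downwards, 4 mm in every 15 mm: 11 mm at height 95, 15 at 80, 19 at 65, 23 at 50, 27 at 35. Painted in three bands parted by black lines.
- mandrel_tip (a point): Top of the mandrel's tip, on its axis, 103 mm above the bench. The taper is slow: a slide 1 mm off-centre catches on one side some 7 mm too high and reads wrong, so yield sideways the way the mandrel pushes it until it goes down no further. At the true stop the push builds up over 2 to 3 mm. Seat it with a steady downward push of 8 to 15 N for half a second; over 25 N is forcing. A light pull straight up takes it off.
- band_yellow (a point): Middle of the yellow band (small, 17 mm bore), on the mandrel's axis 72.5 mm above the bench; the band runs from 65 to 80 mm. A slide of this size stops with its lower rim about here (to within 3 mm).
- band_blue (a point): Middle of the blue band (medium, 21 mm bore), on the mandrel's axis 57.5 mm above the bench; the band runs from 50 to 65 mm. A slide of this size stops with its lower rim about here (to within 3 mm).
- band_red (a point): Middle of the red band (large, 25 mm bore), on the mandrel's axis 42.5 mm above the bench; the band runs from 35 to 50 mm. A slide of this size stops with its lower rim about here (to within 3 mm).
- job_pad: Green job pad, 75 x 75 mm, 5 mm thick, fixed on the bench. Origin: centre of its underside.
- wait_board: Plywood waiting board, 70 x 135 mm, 5 mm thick, fixed, carrying the two slides not to be touched (35 mm to either side of its middle along its y). Origin: centre of its underside.
- polish: White bottle of polish with a black cap, 36 mm across, 115 mm tall, standing; not to be moved. Origin: centre of its underside.
- driver: Screwdriver with a yellow handle, 180 mm long, 26 mm thick, lying on the bench along its own x; not to be moved. Origin: under its middle.
- tray_yellow: Yellow stock tray for the yellow band (small, 17 mm bore): open-topped, 100 x 100 mm outside, 22 mm high, walls and floor 4 mm thick, fixed on a plywood board so that its inner floor lies 10 mm above the bench. The three trays stand in a row 115 mm apart in any order. Origin: centre of its underside (6 mm above the bench).
- tray_blue: Blue stock tray for the blue band (medium, 21 mm bore): open-topped, 100 x 100 mm outside, 22 mm high, walls and floor 4 mm thick, fixed on a plywood board so that its inner floor lies 10 mm above the bench. The three trays stand in a row 115 mm apart in any order. Origin: centre of its underside (6 mm above the bench).
- tray_red: Red stock tray for the red band (large, 25 mm bore): open-topped, 100 x 100 mm outside, 22 mm high, walls and floor 4 mm thick, fixed on a plywood board so that its inner floor lies 10 mm above the bench. The three trays stand in a row 115 mm apart in any order. Origin: centre of its underside (6 mm above the bench).
There are look-alikes about, which are no part of the job. What is shaped like the slide_a but blue or white is not meant.

How it is judged:
By the outcome, as a careful person would: the job done as asked, in the order asked, and still so for the second after the job is handed in, with the robot touching nothing.
It also fails if it takes over 54 s, if anything falls off the work surface, if the arm or the gripper's body presses on something with over 40 N, if the wrist force passes 120 N, or if a joint passes its speed limit or range.

## Working session

There is one attempt and no reset: what is moved stays moved. The work goes in short steps, Python scripts to look and compute and a tool call to move; the robot and the scene stay as the last step left them, time stands still between calls to the robot, and variables do not carry over. Pictures are saved under pics/ and viewed, about 8 in all and at most 12, crops included, and the job is handed in when it is done.

Besides the shell and the picture viewer there is one more tool, called as name(argument=value, ...), one argument or row to a line, values as JSON. play_rows: Moves the arm, as the interface text tells. Its arguments: {"type":"object","properties":{"commands":{"type":"array","items":{"type":"array","items":{"type":"number"}}},"force":{"type":"number"}},"required":["commands"]}

```bash
mkdir -p pics
cat > h.py <<'E'
from rig import monitor, vision, env, finder
import numpy as np, cv2
from scipy.spatial.transform import Rotation as R
def cal(n):
    c=vision.get_calibration(n); f=192/np.tan(np.radians(c["vertical_fov"])/2)
    return f,c["cx"],c["cy"],np.array(c["world_to_cam"])
def ray(n,px):
    f,cx,cy,T=cal(n); d=T[:3,:3].T@np.array([(px[0]-cx)/f,(px[1]-cy)/f,1]); o=-T[:3,:3].T@T[:3,3]
    return o,d
def atz(n,px,z):
    o,d=ray(n,px); return o+d*(z-o[2])/d[2]
def proj(n,p):
    f,cx,cy,T=cal(n); q=T[:3,:3]@np.array(p)+T[:3,3]; return np.array([cx+f*q[0]/q[2],cy+f*q[1]/q[2]])
def tri(a,pa,b,pb):
    o1,d1=ray(a,pa);o2,d2=ray(b,pb)
    s=np.linalg.lstsq(np.c_[d1,-d2],o2-o1,rcond=None)[0]
    p,q=o1+s[0]*d1,o2+s[1]*d2; return (p+q)/2,np.linalg.norm(p-q)
def snap(n,name):
    im=vision.camera(n); cv2.imwrite(f"pics/{name}.png",im[...,::-1]); return im
E
cat > a.py <<'E'
from h import *
np.set_printoptions(precision=4,suppress=True)
for c in("scene","side"):
    snap(c,c+"0")
Z={"mandrel":0,"mandrel_tip":.103,"band_red":.0425,"job_pad":0,"wait_board":0,"slide_a":.005,"polish":0,"driver":0,"tray_yellow":.006,"tray_blue":.006,"tray_red":.006}
for c in("scene","side"):
    print(c,"cam",-cal(c)[3][:3,:3].T@cal(c)[3][:3,3])
    for t,z in Z.items():
        for r in finder.mark_of(c,t)[:4]:
            if r["p"]>.15: print(t,round(r["p"],2),np.round(r["location"],1),atz(c,r["location"],z)[:2])
a=cv2.imread("pics/scene0.png");b=cv2.imread("pics/side0.png")
cv2.imwrite("pics/both.png",cv2.resize(np.vstack([a,b]),(400*1,600)))
print(monitor.read_state())
E
python3 a.py
```

```text
scene cam [ 0.9936 -0.7571  0.778 ]
mandrel 0.92 [215.5 216.1] [ 0.472  -0.1094]
mandrel 0.74 [213.5 192.2] [ 0.4089 -0.0307]
mandrel_tip 0.77 [213.2 183.8] [ 0.4662 -0.1001]
band_red 0.7 [241.6 263.3] [ 0.6413 -0.241 ]
band_red 0.17 [330.4 232. ] [ 0.7731 -0.0458]
job_pad 0.69 [165.9 281.9] [ 0.5022 -0.3477]
job_pad 0.18 [216.3 197.4] [ 0.4291 -0.0452]
wait_board 0.67 [219.1 215.3] [ 0.4785 -0.1018]
wait_board 0.64 [251.2 253.2] [ 0.6238 -0.172 ]
wait_board 0.45 [261.7 242.7] [ 0.628  -0.1286]
wait_board 0.16 [312.1 145.6] [0.5484 0.3329]
slide_a 0.95 [136.9 317.5] [ 0.5142 -0.4537]
slide_a 0.91 [212.8 288.4] [ 0.6074 -0.3095]
slide_a 0.87 [243.8 263.6] [ 0.6283 -0.2127]
slide_a 0.74 [167.2 285.1] [ 0.5138 -0.3557]
polish 0.95 [332.8 229.6] [0.7622 0.0066]
driver 0.84 [224.2 170.3] [0.3761 0.0713]
tray_yellow 0.75 [318.2 143.8] [0.5645 0.3444]
tray_yellow 0.38 [217.8 201.6] [ 0.4474 -0.0632]
tray_blue 0.72 [284.2 184.7] [0.57   0.0978]
tray_red 0.75 [300.5 167.2] [0.5724 0.1986]
tray_red 0.23 [213.6 204.3] [ 0.444  -0.0784]
side cam [0.488  0.5863 0.9154]
mandrel_tip 0.94 [290.9 171
[... 469 characters left out ...]
0.0049]
driver 0.91 [318.3 248.7] [0.3812 0.0653]
tray_yellow 0.74 [237.5 336.2] [0.5659 0.3124]
tray_yellow 0.68 [292.7 189.5] [ 0.4567 -0.123 ]
tray_blue 0.66 [247.9 248.9] [0.567  0.0865]
tray_red 0.97 [240.2 291.5] [0.5728 0.2056]
{'t': 1.2, 'qpos': array([ 0.9967,  0.3806,  1.2974, -0.    ,  1.4636, -0.2153]), 'joint_velocities': array([-0.0011,  0.0005, -0.0011, -0.0001,  0.0006,  0.0007]), 'tau': array([  0.0003, -44.8329, -23.1468,  -0.0002,   0.0005,   0.    ]), 'tool_pos': array([0.1931, 0.515 , 0.2313]), 'tool_rot': array([ 0.5606,  3.0911, -0.    ]), 'ft_force': array([-0.8473,  0.5201,  0.1593]), 'torque': array([-0.0184,  0.075 , -0.0456]), 'gripper_width': 0.08547228570845271}
```

View pics/scene0.png

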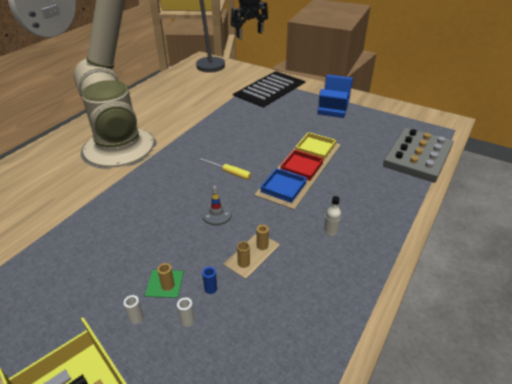

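View pics/side0.png

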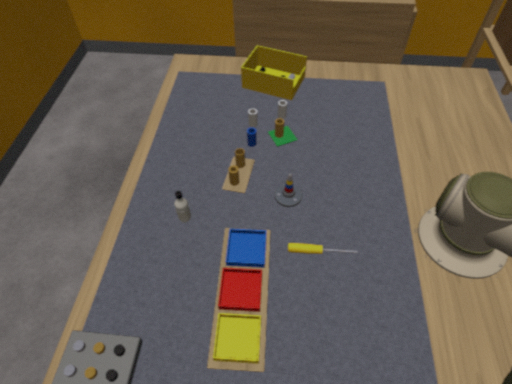

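Two pictures have been viewed so far. In the scene view, the brass slide on the green pad is at about (166,278), and in the side view it is at about (280,130).

These could be mistaken for it:
- **White tubes:** scene (133,310) and (185,312), rejected for colour.
- **Blue tube:** scene (210,280), rejected for colour.
- **Brass slides on the board:** scene (244,255) and (263,238), rejected because they are not on the pad.

I choose (166,278), at about world (0.513, -0.355). Next I move above it and check with the wrist camera.

play_rows(
  commands=[
    [100, -3.6, -4.1, 0, 0],
    [100, -7.2, -8.3, 0, 0],
    [100, -10.8, -12.4, 0, 0],
    [100, -14.4, -16.6, 0, 0],
    [100, -18, -20.7, 0, 0],
  ],
  force=30,
)

```text
t: 1.82
tool_pos: [0.2893, 0.2564, 0.2315]
tool_rot: [0.56, 3.091, 0.001]
ft_force: [1.6, 1.0, 0.8]
gripper_width: 0.0854
```

play_rows(
  commands=[
    [100, -3.6, -4.1, 0, 0],
    [100, -7.2, -8.3, 0, 0],
    [100, -10.8, -12.4, 0, 0],
    [100, -14.4, -16.6, 0, 0],
    [100, -18, -20.7, 0, 0],
  ],
)

```text
t: 2.45
tool_pos: [0.3852, -0.001, 0.2316]
tool_rot: [0.561, 3.09, 0.0]
ft_force: [1.7, -1.0, 0.8]
gripper_width: 0.0853
```

play_rows(
  commands=[
    [100, -3.6, -4.1, 0, 0],
    [100, -7.2, -8.3, 0, 0],
    [100, -10.8, -12.4, 0, 0],
    [100, -14.4, -16.6, 0, 0],
    [100, -18, -20.7, 0, 0],
  ],
)

```text
t: 3.08
tool_pos: [0.4811, -0.258, 0.2314]
tool_rot: [0.561, 3.091, -0.0]
ft_force: [0.7, 0.2, -0.1]
gripper_width: 0.0853
```

play_rows(
  commands=[
    [100, -3.2, -4.1, 0, 10],
    [100, -6.5, -8.1, 0, 20],
    [100, -6.5, -8.1, 0, 30],
    [100, -6.5, -8.1, 0, 40],
    [100, -6.5, -8.1, 0, 50],
  ],
)

```text
t: 3.7
tool_pos: [0.5131, -0.355, 0.2312]
tool_rot: [-1.822, -2.559, -0.0]
ft_force: [0.4, 1.3, -1.1]
gripper_width: 0.0856
```

play_rows(
  commands=[
    [60, 0, 0, 0, 10],
    [60, 0, 0, 0, 19.4],
    [60, 0, 0, 0, 19.4],
  ],
)

```text
t: 4.08
tool_pos: [0.5131, -0.3548, 0.2313]
tool_rot: [-2.219, -2.224, 0.0]
ft_force: [0.4, -0.4, 0.1]
gripper_width: 0.0513
```

```bash
cat > b.py <<'E'
from h import *
np.set_printoptions(precision=4,suppress=True)
s=monitor.read_state(); print(s["t"],s["tool_pos"],s["tool_rot"],s["gripper_width"])
snap("wrist","w1"); print(-cal("wrist")[3][:3,:3].T@cal("wrist")[3][:3,3])
print(R.from_rotvec(s["tool_rot"]).as_matrix())
for t,z in {"slide_a":.005,"job_pad":0}.items():
    for r in finder.mark_of("wrist",t)[:4]: print(t,r["p"],r["location"],atz("wrist",r["location"],z))
    for r in finder.recognise("wrist",t)[:4]: print(t,r["p"],r["rect"])
E
python3 b.py
```

```text
4.075 [ 0.5131 -0.3548  0.2313] [-2.2189 -2.2238  0.    ] 0.05128816784852504
[ 0.5113 -0.2789  0.3751]
[[-0.0022  1.     -0.0001]
 [ 1.      0.0022  0.0001]
 [ 0.0001 -0.0001 -1.    ]]
slide_a 0.98 [254.7, 230.1] [ 0.5117 -0.4521  0.005 ]
slide_a 0.97 [315.0, 133.7] [ 0.5934 -0.3083  0.005 ]
slide_a 0.88 [343.2, 52.6] [ 0.6218 -0.2088  0.005 ]
slide_a 0.69 [321.2, 193.2] [ 0.6083 -0.3931  0.005 ]
slide_a 0.98 [308.2, 124.3, 341.8, 147.9]
slide_a 0.95 [240.5, 157.5, 268.3, 189.2]
slide_a 0.92 [331.9, 22.4, 378.5, 63.6]
slide_a 0.78 [241.0, 217.7, 259.2, 257.1]
job_pad 0.69 [246.3, 163.2] [ 0.4994 -0.3502  0.    ]
job_pad 0.82 [208.9, 126.3, 281.5, 195.9]
```

View pics/w1.png

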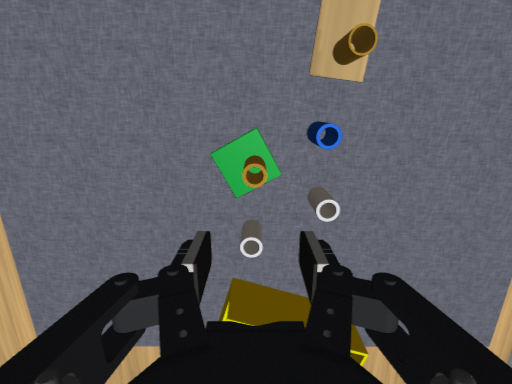

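Third picture. The brass tube is on the green pad with its top ring at (255,175). White tubes are at (251,245) and (327,209), and the blue one is at (328,135). The choice is confirmed. Next I fit the ring for its exact position.

```bash
cat > c.py <<'E'
from h import *
np.set_printoptions(precision=4,suppress=True)
im=cv2.imread("pics/w1.png"); hsv=cv2.cvtColor(im,cv2.COLOR_BGR2HSV)
m=cv2.inRange(hsv,(5,120,30),(28,255,255)); m[:148]=0;m[200:]=0;m[:,:225]=0;m[:,290:]=0
n,l,st,_=cv2.connectedComponentsWithStats(m); i=1+st[1:,4].argmax(); m=(l==i).astype(np.uint8)
c=max(cv2.findContours(m,0,cv2.CHAIN_APPROX_NONE)[0],key=len)[:,0]
print(st[i])
low=c[c[:,1]>174]
from scipy.optimize import least_squares
P=np.array([atz("wrist",p,.065)[:2] for p in low.astype(float)])
g=least_squares(lambda v:np.hypot(P[:,0]-v[0],P[:,1]-v[1])-v[2],[.513,-.355,.015]); print("top ring",g.x,np.std(g.fun))
# silhouette model fit using both ends
def sil(v):
    t=np.linspace(0,2*np.pi,40); q=[proj("wrist",[v[0]+.015*np.cos(a),v[1]+.015*np.sin(a),z]) for z in(.005,.065) for a in t]
    return cv2.convexHull(np.array(q,np.float32))
def r(v):
    h=sil(v); return [cv2.pointPolygonTest(h,(float(p[0]),float(p[1])),True)-.5 for p in c]
g2=least_squares(r,g.x[:2],diff_step=1e-3); print("silh",g2.x,np.std(g2.fun))
print("proj top",proj("wrist",[*g.x[:2],.065]))
for t in ["slide_a"]:
  for cam,px in(("scene",(167.2,285.1)),("side",(278.5,133.7))): print(cam,atz(cam,px,.005))
print("mandrel tri",tri("scene",(213.2,183.8),"side",(290.9,171.8)))
E
python3 c.py
```

```text
[243 156  24  32 529]
top ring [ 0.5111 -0.3526  0.0139] 0.0003219347614591389
silh [ 0.511  -0.3527] 0.27551747424877315
proj top [254.4053 175.3902]
scene [ 0.5138 -0.3557  0.005 ]
side [ 0.5129 -0.3556  0.005 ]
mandrel tri (array([ 0.4683, -0.1041,  0.1071]), np.float64(0.001974956230063599))
```

play_rows(
  commands=[
    [60, 0.2, -0.2, 5, 0],
    [60, 0.2, -0.2, 10, 0],
    [60, 0.2, -0.2, 15, 0],
    [60, 0.2, -0.2, 18.5, 0],
    [60, 0.2, -0.2, 20.3, 0],
  ],
)

```text
t: 4.95
tool_pos: [0.5105, -0.3523, 0.0262]
tool_rot: [-2.217, -2.222, -0.0]
ft_force: [0.8, 0.3, 0.4]
gripper_width: 0.0514
```

play_rows(
  commands=[
    [60, 0, 0, 0, 0],
    [20, 0, 0, 0, 0],
    [20, 0, 0, 0, 0],
    [20, 0, 0, 0, 0],
    [20, 0, 0, 0, 0],
  ],
  force=30,
)

```text
t: 5.58
tool_pos: [0.5116, -0.3533, 0.0296]
tool_rot: [2.219, 2.221, -0.0]
ft_force: [0.3, -0.3, 6.1]
gripper_width: 0.0292
```

play_rows(
  commands=[
    [20, 0, 0, -1, 0],
    [20, 0, 0, -5, 0],
    [20, 0, 0, -11, 0],
    [20, 0, 0, -17, 0],
    [20, 0, 0, -22, 0],
  ],
  force=60,
)

```text
t: 6.2
tool_pos: [0.5108, -0.3525, 0.2512]
tool_rot: [2.22, 2.222, -0.0]
ft_force: [0.7, -0.6, -2.4]
gripper_width: 0.0288
```

play_rows(
  commands=[
    [20, 4.5, -1.5, 0, 0],
    [20, 9, -3, 0, 0],
    [20, 13, -4.2, 0, 0],
    [20, 13, -4.2, 0, 0],
    [20, 13, -4.2, 0, 0],
  ],
)

```text
t: 6.82
tool_pos: [0.4691, -0.2232, 0.2486]
tool_rot: [2.22, 2.222, -0.0]
ft_force: [-0.4, -0.1, -2.3]
gripper_width: 0.0288
```

```bash
cat > d.py <<'E'
from h import *
np.set_printoptions(precision=4,suppress=True)
s=monitor.read_state(); print(s["t"],s["tool_pos"],s["tool_rot"],s["gripper_width"],s["ft_force"])
snap("wrist","w2")
for t,z in {"mandrel_tip":.103,"mandrel":0,"band_yellow":.0725,"band_blue":.0575,"band_red":.0425}.items():
    for r in finder.mark_of("wrist",t)[:2]: print(t,r["p"],r["location"],atz("wrist",r["location"],z))
np.savez("w2cal.npz",T=cal("wrist")[3])
E
python3 d.py
```

```text
6.825 [ 0.4691 -0.2232  0.2486] [ 2.2203  2.222  -0.0003] 0.02881917649440673 [-0.4216 -0.0673 -2.3104]
mandrel_tip 0.69 [251.3, 62.2] [ 0.4643 -0.1019  0.103 ]
mandrel 0.63 [253.4, 73.4] [ 0.4658 -0.0993  0.    ]
band_yellow 0.96 [256.7, 69.1] [ 0.4697 -0.1038  0.0725]
band_blue 0.76 [252.8, 72.0] [ 0.4653 -0.1047  0.0575]
band_red 0.63 [253.7, 70.5] [ 0.4662 -0.101   0.0425]
```

View pics/w2.png

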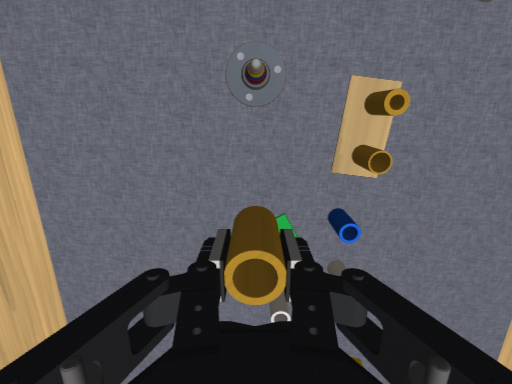

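Fourth picture. The slide is held upright at (256,255), and the mandrel foot is centred at about (255,74). Next I fit the foot circle and the tube's offset in the hand.

```bash
cat > e.py <<'E'
from h import *
from scipy.optimize import least_squares
np.set_printoptions(precision=4,suppress=True)
def edge_fit(img,cam,x0,z,r,lo=.9,hi=1.1,sgn=-1,n=90):
    g=cv2.GaussianBlur(img,(0,0),1).astype(np.float32)
    x=np.array(x0,float)
    for it in range(6):
        P=[]
        for a in np.linspace(0,2*np.pi,n,endpoint=False):
            rr=np.linspace(lo*r,hi*r,41)
            px=np.array([proj(cam,[x[0]+k*np.cos(a),x[1]+k*np.sin(a),z]) for k in rr],np.float32)
            v=cv2.remap(g,px[:,0][None],px[:,1][None],cv2.INTER_LINEAR)[0]
            d=sgn*np.gradient(v); k=d.argmax()
            if d[k]>.5: P.append(x+rr[k]*np.array([np.cos(a),np.sin(a)]))
        P=np.array(P); f=least_squares(lambda v:np.hypot(*(P-v[:2]).T)-v[2],[*x,r],loss="soft_l1",f_scale=.0005); x=f.x[:2]
    return f.x,len(P),np.median(abs(f.fun))
if __name__=="__main__":
    im=cv2.imread("pics/w2.png"); g=im.max(2)*0+im[...,1]
    for z,r in((.013,.04),):
        for lo,hi in((.8,1.2),(.9,1.1)): print("foot",edge_fit(g,"wrist",[.4665,-.102],z,r,lo,hi))
    hsv=cv2.cvtColor(im,cv2.COLOR_BGR2HSV); m=cv2.inRange(hsv,(5,120,25),(28,255,255)); m[:200]=0;m[310:]=0;m[:,:215]=0;m[:,295:]=0
    ys,xs=np.where(m); print("brass",xs.min(),xs.max(),ys.min(),ys.max())
    s=monitor.read_state(); p=s["tool_pos"]
    n,l,st,_=cv2.connectedComponentsWithStats(m); m=(l==1+st[1:,4].argmax()).astype(np.uint8)
    c=max(cv2.findContours(m,0,cv2.CHAIN_APPROX_NONE)[0],key=len)[:,0]; c=c[(c[:,1]>255)|(c[:,1]<230)]
    t=np.linspace(0,2*np.pi,60)
    def r(v): # x,y centre top; tilt about x,y ; ztop
        A=R.from_rotvec([v[2],v[3],0]).as_matrix()
        q=[proj("wrist",np.array([p[0]+v[0],p[1]+v[1],p[2]+v[4]])+A@np.array([.015*np.cos(a),.015*np.sin(a),h])) for h in(0,-.06) for a in t]
        h=cv2.convexHull(np.array(q,np.float32)); return np.array([cv2.pointPolygonTest(h,(float(a),float(b)),True)-.5 for a,b in c])
    f=least_squares(r,[0,0,0,0,.038],diff_step=1e-4,x_scale=[.001,.001,.02,.02,.001],loss="soft_l1"); print("tube rel tcp",f.x,np.median(abs(r(f.x))))
    f=least_squares(lambda u:r([u[0],u[1],0,0,u[2]]),[0,0,.038],diff_step=1e-4,x_scale=.001,loss="soft_l1"); print("untilted",f.x,np.median(abs(r([f.x[0],f.x[1],0,0,f.x[2]]))))
E
python3 e.py
```

```text
Traceback (most recent call last):
  File "e.py", line 20, in <module>
    for lo,hi in((.8,1.2),(.9,1.1)): print("foot",edge_fit(g,"wrist",[.4665,-.102],z,r,lo,hi))
                                                  ~~~~~~~~^^^^^^^^^^^^^^^^^^^^^^^^^^^^^^^^^^^
  File "e.py", line 11, in edge_fit
    px=np.array([proj(cam,[x[0]+k*np.cos(a),x[1]+k*np.sin(a),z]) for k in rr],np.float32)
                 ~~~~^^^^^^^^^^^^^^^^^^^^^^^^^^^^^^^^^^^^^^^^^^^
  File "h.py", line 13, in proj
    f,cx,cy,T=cal(n); q=T[:3,:3]@np.array(p)+T[:3,3]; return np.array([cx+f*q[0]/q[2],cy+f*q[1]/q[2]])
              ~~~^^^
  File "h.py", line 5, in cal
    c=vision.get_calibration(n); f=192/np.tan(np.radians(c["vertical_fov"])/2)
ValueError: time passes only in moves, steps and waits
```

```bash
sed -i 's/^def cal(n):/from functools import lru_cache\n@lru_cache(None)\ndef cal(n):/' h.py; python3 e.py
```

```text
foot (array([ 0.4687, -0.1015,  0.0378]), 90, np.float64(0.0004965004952484919))
foot (array([ 0.4686, -0.1019,  0.0378]), 52, np.float64(0.0004009071374337335))
brass 224 286 206 304
tube rel tcp [-0.0014  0.0015 -0.0192  0.0003  0.0366] 0.26632102055499496
untilted [-0.0014  0.0002  0.0353] 0.27580253674315075
```

```bash
cat > f.py <<'E'
from e import *
for cam in("side","scene"):
    im=cv2.imread(f"pics/{cam}0.png"); g=im[...,1]
    for x0 in((.468,-.104),(.466,-.108)):
        print(cam,edge_fit(g,cam,x0,.013,.04,.85,1.2),edge_fit(g,cam,x0,.0,.04,.85,1.2)[0])
ims=[cv2.resize(cv2.imread(f"pics/{c}0.png")[v-35:v+30,u-40:u+40],None,fx=5,fy=5,interpolation=cv2.INTER_CUBIC) for c,u,v in(("side",290,190),("scene",215,200))]
cv2.imwrite("pics/crop.png",np.hstack(ims))
E
python3 f.py
```

```text
side (array([ 0.4705, -0.0952,  0.0343]), 44, np.float64(0.0003368925468376499)) [ 0.4698 -0.1052  0.0343]
side (array([ 0.4706, -0.0955,  0.0346]), 45, np.float64(0.0003783311833508024)) [ 0.47   -0.1055  0.0345]
scene (array([ 0.4778, -0.1106,  0.0348]), 47, np.float64(0.00036292653092806493)) [ 0.4694 -0.1033  0.0342]
scene (array([ 0.4777, -0.1112,  0.0339]), 46, np.float64(0.0004083107319262369)) [ 0.4694 -0.1037  0.0342]
```

View pics/crop.png

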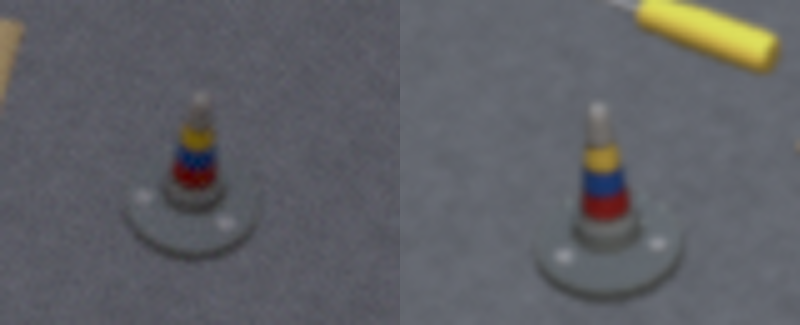

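Fifth picture, a crop of both cameras with the mandrel's tip, bands and foot. In the side view, the tip is at (290.1,173.5), yellow at (288.9,182.4) and the foot centre column at about 287.7. In the scene view, the tip is at (214.3,185.2), yellow at (214.9,196.5) and red at (215.5,205.9).

```bash
cat > g.py <<'E'
from e import *
print("tip",tri("side",(290.0,173.6),"scene",(214.4,185.3)))
# axis-plane: only image coordinate across the axis
obs=[]
for cam,o,pts in(("side",(250,155),[(201,100,.100),(197.5,140,.0725),(195,162,.0575),(194,178,.0425),(190.5,205,.013)]),("scene",(175,165),[(199,108,.100),(202,160,.0725),(204,184,.0575),(205,207,.0425),(208,240,.013)])):
    for u,v,z in pts: obs.append((cam,(u+.5)/5-.5+o[0],(v+.5)/5-.5+o[1],z))
def res(v):
    out=[]
    for c,u,w,z in obs:
        a=proj(c,[v[0],v[1],0]); b=proj(c,[v[0],v[1],.1]); d=(b-a)/np.linalg.norm(b-a); out.append((u-a[0])*d[1]-(w-a[1])*d[0])
    return np.array(out)
f=least_squares(res,[.468,-.104]); print("axis",f.x,f.fun)
for c in("side","scene"): print(c,proj(c,[*f.x,.103]),proj(c,[*f.x,0]),"px/m x,y",(proj(c,[f.x[0]+.01,f.x[1],.1])-proj(c,[*f.x,.1]))*100,(proj(c,[f.x[0],f.x[1]+.01,.1])-proj(c,[*f.x,.1]))*100)
E
python3 g.py
```

```text
tip (array([ 0.4703, -0.1022,  0.1017]), np.float64(0.001841209266466366))
axis [ 0.4699 -0.1018] [-0.0388 -0.0684  0.0299 -0.0616  0.145  -0.2914 -0.0123 -0.0061  0.1825
  0.1412]
side [289.8588 173.5287] [287.8011 196.0873] px/m x,y [-365.3131  -24.8776] [-15.7974 280.2565]
scene [213.9765 184.6509] [216.4763 214.1903] px/m x,y [320.1228 128.2081] [ 226.9205 -210.5454]
```

play_rows(
  commands=[
    [20, 4, 0.1, 1, 0],
    [20, 8, 0.1, 3, 0],
    [20, 11, 0.1, 6, 0],
    [20, 12.1, 0.1, 9, 0],
    [20, 12.1, 0.1, 10.6, 0],
  ],
)

```text
t: 7.75
tool_pos: [0.4695, -0.101, 0.141]
tool_rot: [-2.218, -2.222, 0.001]
ft_force: [0.2, -0.2, -1.7]
gripper_width: 0.0286
```

play_rows(
  commands=[
    [20, 0, 0, 0, 0],
    [20, 0, 0, 0, 0],
  ],
)

```text
t: 8.0
tool_pos: [0.4704, -0.1023, 0.143]
tool_rot: [2.22, 2.221, 0.001]
ft_force: [-0.2, -0.4, -1.8]
gripper_width: 0.0288
```

```bash
cat > k.py <<'E'
from e import *
import sys
s=monitor.read_state(); print(s["t"],s["tool_pos"],s["tool_rot"],s["ft_force"]); p=s["tool_pos"]
ims=[]
for c in("side","scene"):
    im=snap(c,c+sys.argv[1])
    u,v=proj(c,[.47,-.102,.12]).astype(int)
    ims.append(cv2.resize(im[v-30:v+30,u-40:u+40,::-1],None,fx=5,fy=5,interpolation=cv2.INTER_CUBIC)); print(c,"crop origin",u-40,v-30)
    for h in(.0,.06): print(c,"expected tube axis px",h,proj(c,[p[0],p[1],p[2]-.0246+h]))
cv2.imwrite(f"pics/crop{sys.argv[1]}.png",np.hstack(ims))
E
python3 k.py 1
```

```text
8.0 [ 0.4704 -0.1023  0.143 ] [2.2203 2.221  0.0006] [-0.2056 -0.3731 -1.8441]
side crop origin 250 139
side expected tube axis px 0.0 [290.0204 169.7248]
side expected tube axis px 0.06 [291.3931 154.5806]
scene crop origin 173 149
scene expected tube axis px 0.0 [213.6322 180.0724]
scene expected tube axis px 0.06 [211.9997 160.7627]
```

View pics/crop1.png

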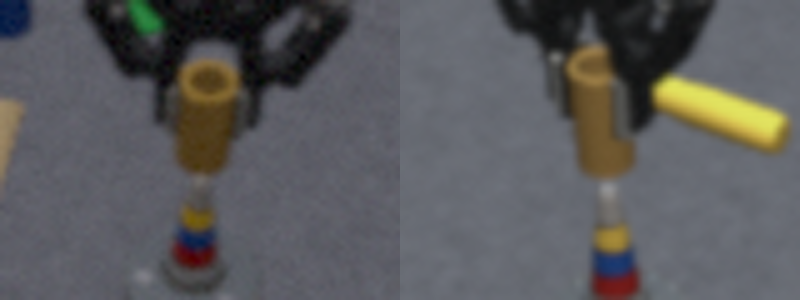

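Sixth picture. The slide is held upright and coaxial with the tip to well under 1 mm in both views: side (202,178) and scene (607,185). I start easing it down.

play_rows(
  commands=[
    [20, 0, 0, 0.8, 0],
    [20, 0, 0, 1.6, 0],
    [20, 0, 0, 2.2, 0],
    [20, 0, 0, 2.7, 0],
    [20, 0, 0, 2.9, 0],
  ],
)

```text
t: 8.72
tool_pos: [0.4698, -0.1018, 0.1129]
tool_rot: [-2.22, -2.222, 0.0]
ft_force: [-1.0, 0.3, -1.9]
gripper_width: 0.0288
```

play_rows(
  commands=[
    [20, 0, 0, 0.2, 0],
    [20, 0, 0, 0.4, 0],
    [20, 0, 0, 0.4, 0],
  ],
)

```text
t: 9.1
tool_pos: [0.4699, -0.1018, 0.1093]
tool_rot: [-2.221, -2.222, 0.0]
ft_force: [0.2, 0.3, -2.5]
gripper_width: 0.0291
```

play_rows(
  commands=[
    [20, 0, 0, 0.2, 0],
    [20, 0, 0, 0.4, 0],
    [20, 0, 0, 0.6, 0],
    [20, 0, 0, 0.6, 0],
  ],
)

```text
t: 9.6
tool_pos: [0.4698, -0.1018, 0.1032]
tool_rot: [-2.22, -2.222, 0.0]
ft_force: [0.6, -0.3, -1.7]
gripper_width: 0.0287
```

play_rows(
  commands=[
    [20, 0, 0, 0.2, 0],
    [20, 0, 0, 0.4, 0],
    [20, 0, 0, 0.4, 0],
  ],
)

```text
t: 9.98
tool_pos: [0.4698, -0.1018, 0.0992]
tool_rot: [-2.22, -2.222, 0.0]
ft_force: [0.2, 0.1, -2.2]
gripper_width: 0.0287
```

play_rows(
  commands=[
    [20, 0, 0, 0.1, 0],
    [20, 0, 0, 0.2, 0],
    [20, 0, 0, 0.2, 0],
  ],
)

```text
t: 10.35
tool_pos: [0.4699, -0.1018, 0.0973]
tool_rot: [-2.22, -2.222, 0.0]
ft_force: [0.7, -0.3, -1.8]
gripper_width: 0.0287
```

play_rows(
  commands=[
    [20, 0, 0, 0.1, 0],
    [20, 0, 0, 0.2, 0],
    [20, 0, 0, 0.2, 0],
  ],
)

```text
t: 10.72
tool_pos: [0.4699, -0.1018, 0.0953]
tool_rot: [-2.221, -2.222, 0.0]
ft_force: [-0.5, 0.9, -1.6]
gripper_width: 0.0288
```

play_rows(
  commands=[
    [20, 0, 0, 0.1, 0],
    [20, 0, 0, 0.2, 0],
    [20, 0, 0, 0.2, 0],
  ],
)

```text
t: 11.1
tool_pos: [0.4699, -0.1018, 0.0932]
tool_rot: [-2.221, -2.222, 0.0]
ft_force: [-0.1, -0.9, -1.4]
gripper_width: 0.0287
```

play_rows(
  commands=[
    [20, 0, 0, 0.1, 0],
    [20, 0, 0, 0.2, 0],
    [20, 0, 0, 0.2, 0],
  ],
)

```text
t: 11.48
tool_pos: [0.4699, -0.1018, 0.0912]
tool_rot: [-2.22, -2.222, 0.0]
ft_force: [1.2, 0.9, -1.5]
gripper_width: 0.0287
```

play_rows(
  commands=[
    [20, 0, 0, 0.1, 0],
    [20, 0, 0, 0.2, 0],
    [20, 0, 0, 0.3, 0],
    [20, 0, 0, 0.3, 0],
  ],
)

```text
t: 11.98
tool_pos: [0.4699, -0.1018, 0.0882]
tool_rot: [-2.221, -2.222, 0.0]
ft_force: [-0.8, -0.2, -2.3]
gripper_width: 0.029
```

play_rows(
  commands=[
    [20, 0, 0, 0.1, 0],
    [20, 0, 0, 0.2, 0],
    [20, 0, 0, 0.2, 0],
  ],
)

```text
t: 12.35
tool_pos: [0.4698, -0.1018, 0.0862]
tool_rot: [-2.221, -2.222, 0.0]
ft_force: [-0.8, -0.4, -2.6]
gripper_width: 0.0287
```

play_rows(
  commands=[
    [20, 0, 0, 0.1, 0],
    [20, 0, 0, 0.2, 0],
    [20, 0, 0, 0.2, 0],
  ],
)

```text
t: 12.72
tool_pos: [0.4698, -0.1019, 0.0843]
tool_rot: [-2.221, -2.222, 0.0]
ft_force: [-0.3, -1.1, -1.8]
gripper_width: 0.029
```

Rim is at about 0.0597 with no contact yet. I continue in 2 mm steps.

play_rows(
  commands=[
    [20, 0, 0, 0.1, 0],
    [20, 0, 0, 0.2, 0],
    [20, 0, 0, 0.2, 0],
  ],
)

```text
t: 13.1
tool_pos: [0.4698, -0.102, 0.0823]
tool_rot: [2.22, 2.222, -0.001]
ft_force: [-2.4, -4.3, -0.5]
gripper_width: 0.0289
```

play_rows(
  commands=[
    [20, 0, 0, 0.1, 0],
    [20, 0, 0, 0.2, 0],
    [20, 0, 0, 0.2, 0],
  ],
)

```text
t: 13.48
tool_pos: [0.4698, -0.1021, 0.0804]
tool_rot: [2.22, 2.222, -0.001]
ft_force: [-3.4, -5.4, 1.4]
gripper_width: 0.0287
```

play_rows(
  commands=[
    [20, -0.04, -0.03, 0, 0],
    [20, -0.04, -0.03, 0, 0],
  ],
)

```text
t: 13.72
tool_pos: [0.4697, -0.1023, 0.0804]
tool_rot: [2.22, 2.222, 0.0]
ft_force: [-1.9, -3.4, 1.1]
gripper_width: 0.0289
```

play_rows(
  commands=[
    [20, -0.05, -0.04, 0, 0],
    [20, -0.06, -0.04, 0, 0],
  ],
)

```text
t: 13.98
tool_pos: [0.4695, -0.1026, 0.0804]
tool_rot: [2.221, 2.222, 0.002]
ft_force: [1.6, 0.9, 0.7]
gripper_width: 0.0285
```

play_rows(
  commands=[
    [20, 0, 0.02, 0.1, 0],
    [20, 0, 0.02, 0.15, 0],
    [20, 0, 0.02, 0.15, 0],
  ],
)

```text
t: 14.35
tool_pos: [0.4696, -0.1027, 0.0794]
tool_rot: [2.22, 2.222, 0.001]
ft_force: [-1.0, 0.4, 8.0]
gripper_width: 0.0287
```

play_rows(
  commands=[
    [20, 0, 0, 0.03, 0],
    [20, 0, 0, 0.03, 0],
  ],
)

```text
t: 14.6
tool_pos: [0.4696, -0.1027, 0.0793]
tool_rot: [2.22, 2.222, 0.001]
ft_force: [-1.8, 0.0, 9.4]
gripper_width: 0.0292
```

play_rows(
  commands=[
    [20, 0, 0, 0, 0],
    [20, 0, 0, 0, 0],
    [20, 0, 0, 0, 0],
  ],
)

```text
t: 14.98
tool_pos: [0.4696, -0.1027, 0.0793]
tool_rot: [2.22, 2.222, 0.001]
ft_force: [-2.2, 1.1, 11.6]
gripper_width: 0.029
```

```bash
python3 k.py 2
```

```text
14.975 [ 0.4696 -0.1027  0.0793] [2.22   2.2218 0.0009] [-2.1513  1.0807 11.5669]
side crop origin 250 139
side expected tube axis px 0.0 [288.9606 184.294 ]
side expected tube axis px 0.06 [290.2208 170.5192]
scene crop origin 173 149
scene expected tube axis px 0.0 [214.9197 199.0892]
scene expected tube axis px 0.06 [213.3963 181.2078]
```

View pics/crop2.png

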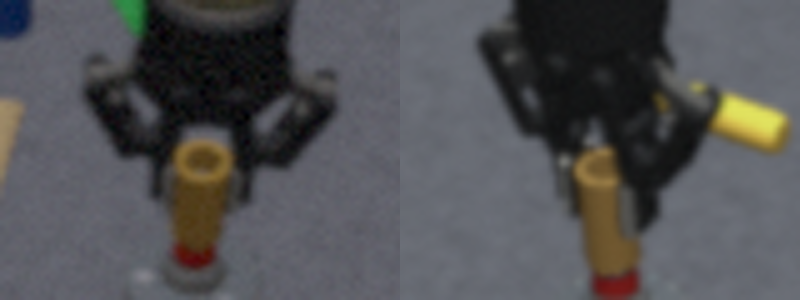

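Seventh picture. The slide sits upright on the mandrel with its rim over the blue band and the red band fully visible below it, at side (195,255) and scene (615,285). Sideways force is small compared with the push, so the stop is true and centred. I hold a little longer.

play_rows(
  commands=[
    [20, 0, -0.01, -0.02, 0],
    [20, 0, -0.01, -0.02, 0],
    [20, 0, -0.01, -0.02, 0],
  ],
)

```text
t: 15.45
tool_pos: [0.4696, -0.1027, 0.0793]
tool_rot: [2.22, 2.222, 0.001]
ft_force: [-1.3, 1.4, 8.1]
gripper_width: 0.0292
```

play_rows(
  commands=[
    [20, 0, 0, 0, 0],
    [20, 0, 0, 0, 0],
    [20, 0, 0, 0, 0],
  ],
)

```text
t: 15.82
tool_pos: [0.4696, -0.1027, 0.0793]
tool_rot: [2.22, 2.222, 0.001]
ft_force: [-0.9, 0.4, 8.1]
gripper_width: 0.0289
```

play_rows(
  commands=[
    [20, 0, 0, 0.02, 0],
    [20, 0, 0, 0.02, 0],
    [20, 0, 0, 0.02, 0],
    [20, 0, 0, 0.02, 0],
    [20, 0, 0, 0.02, 0],
  ],
)

```text
t: 16.45
tool_pos: [0.4696, -0.1027, 0.0793]
tool_rot: [2.22, 2.222, 0.001]
ft_force: [-1.1, 1.0, 10.1]
gripper_width: 0.0286
```

play_rows(
  commands=[
    [20, 0, 0, 0, 0],
    [20, 0, 0, 0, 0],
  ],
)

```text
t: 16.7
tool_pos: [0.4696, -0.1027, 0.0793]
tool_rot: [2.22, 2.222, 0.001]
ft_force: [-1.2, 1.7, 9.1]
gripper_width: 0.029
```

```bash
cat > t.py <<'E'
from e import *
for c,px in(("side",(247.9,248.9)),("scene",(284.2,184.7))):
    r=finder.recognise(c,"tray_blue")[0]["rect"]; im=cv2.imread(f"pics/{c}2.png")
    hsv=cv2.cvtColor(im,cv2.COLOR_BGR2HSV); m=cv2.inRange(hsv,(105,140,60),(130,255,255))
    n,l,st,_=cv2.connectedComponentsWithStats(m); i=l[int(px[1]),int(px[0])]
    cc=max(cv2.findContours((l==i).astype(np.uint8),0,2)[0],key=len)
    q=cv2.approxPolyDP(cv2.convexHull(cc),6,True)[:,0]; box=cv2.boxPoints(cv2.minAreaRect(cc))
    print(c,i,st[i],r)
    P=np.array([atz(c,p.astype(float),.028)[:2] for p in q]); print(P, "mean",P.mean(0))
    print("mark",atz(c,px,.006),"mask mom z.02",atz(c,_[i],.02))
s=monitor.read_state(); print(s["t"],s["tool_pos"],s["ft_force"],s["qpos"])
E
python3 t.py
```

```text
side 2 [ 226  229   39   38 1311] [225.6, 227.2, 267.8, 265.2]
[[0.6168 0.043 ]
 [0.5282 0.0411]
 [0.5246 0.1433]
 [0.6131 0.1433]] mean [0.5707 0.0927]
mark [0.567  0.0865 0.006 ] mask mom z.02 [0.5712 0.0902 0.02  ]
scene 2 [261 169  45  32 912] [258.6, 167.6, 306.8, 203.3]
[[0.5238 0.1245]
 [0.6189 0.1314]
 [0.629  0.025 ]
 [0.5425 0.0171]] mean [0.5785 0.0745]
mark [0.57   0.0978 0.006 ] mask mom z.02 [0.5739 0.0815 0.02  ]
16.8 [ 0.4696 -0.1027  0.0793] [-1.8175  1.0858  9.0896] [-0.4625  0.4414  1.7117  0.0005  0.9874 -0.4634]
```

The blue tray's centre is at about (0.571, 0.090). I lift the slide straight off.

play_rows(
  commands=[
    [20, 0, 0, -0.3, 0],
    [20, 0, 0, -0.8, 0],
    [20, 0, 0, -1.6, 0],
    [20, 0, 0, -2.6, 0],
    [20, 0, 0, -4, 0],
  ],
)

```text
t: 17.42
tool_pos: [0.4691, -0.1027, 0.1192]
tool_rot: [-2.22, -2.222, 0.0]
ft_force: [-0.5, -0.3, -2.3]
gripper_width: 0.0287
```

play_rows(
  commands=[
    [20, 0, 0, -2.5, 0],
    [20, 0, 0, -5.5, 0],
    [20, 0, 0, -8.5, 0],
    [20, 0, 0, -8.5, 0],
  ],
)

```text
t: 17.92
tool_pos: [0.4699, -0.1031, 0.2055]
tool_rot: [2.217, 2.219, 0.002]
ft_force: [0.2, 0.2, -2.4]
gripper_width: 0.0287
```

play_rows(
  commands=[
    [20, 4, 2.1, 0, 0],
    [20, 9, 4.7, 0, 0],
    [20, 14, 7.3, 0, 0],
    [20, 18, 9.4, 0, 0],
    [20, 19.3, 10.1, 0, 0],
  ],
)

```text
t: 18.55
tool_pos: [0.5702, 0.0924, 0.2018]
tool_rot: [-2.216, -2.224, 0.003]
ft_force: [0.8, 0.0, -2.5]
gripper_width: 0.0288
```

play_rows(
  commands=[
    [20, 0, 0, 4, 0],
    [20, 0, 0, 8, 0],
    [20, 0, 0, 11, 0],
    [20, 0, 0, 12.2, 0],
    [20, 0, 0, 12.2, 0],
  ],
)

```text
t: 19.18
tool_pos: [0.5699, 0.0899, 0.0812]
tool_rot: [-2.221, -2.221, 0.001]
ft_force: [0.6, 0.6, -1.4]
gripper_width: 0.0286
```

```bash
cat > u.py <<'E'
from e import *
s=monitor.read_state(); print(s["t"],s["tool_pos"],s["ft_force"],s["gripper_width"])
a=snap("scene","sc3")[120:240,220:340]; b=snap("side","si3")[190:310,190:310]
cv2.imwrite("pics/c3.png",np.hstack([cv2.resize(x[...,::-1],None,fx=3.3,fy=3.3,interpolation=cv2.INTER_CUBIC) for x in(b,a)]))
E
python3 u.py
```

```text
19.175 [0.5699 0.0899 0.0812] [ 0.6298  0.5667 -1.4105] 0.02855829368295616
```

View pics/c3.png

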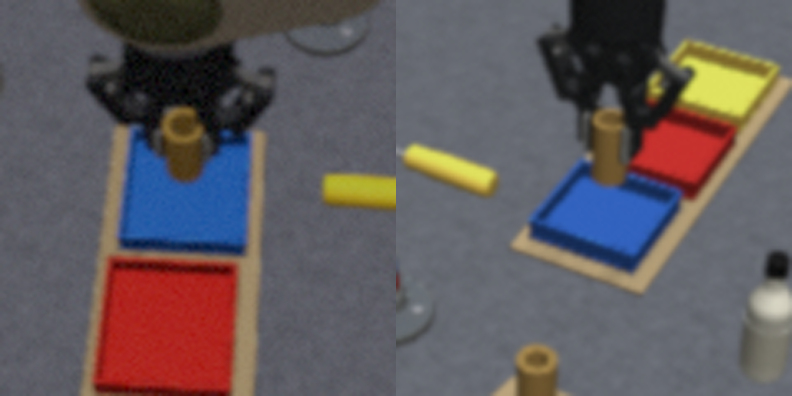

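Eighth picture. The slide is upright above the blue tray, a few mm towards +y of its middle. I shift 8 mm towards -y and lower.

play_rows(
  commands=[
    [20, -0.8, 0, 1.2, 0],
    [20, -0.8, 0, 2.4, 0],
    [20, -0.8, 0, 3.4, 0],
    [20, -0.8, 0, 4.1, 0],
    [20, -0.8, 0, 4.1, 0],
  ],
)

```text
t: 19.9
tool_pos: [0.57, 0.0823, 0.0399]
tool_rot: [-2.22, -2.222, 0.001]
ft_force: [-0.8, -0.3, -1.9]
gripper_width: 0.0288
```

play_rows(
  commands=[
    [20, 0, 0, 0.1, 0],
    [20, 0, 0, 0.2, 0],
    [20, 0, 0, 0.2, 0],
  ],
)

```text
t: 20.27
tool_pos: [0.5702, 0.0823, 0.0386]
tool_rot: [2.22, 2.222, 0.0]
ft_force: [0.2, -0.4, -1.9]
gripper_width: 0.0288
```

play_rows(
  commands=[
    [20, 0, 0, 0.1, 0],
    [20, 0, 0, 0.15, 0],
    [20, 0, 0, 0.15, 0],
  ],
)

```text
t: 20.65
tool_pos: [0.5701, 0.0822, 0.037]
tool_rot: [-2.221, -2.222, 0.0]
ft_force: [-0.5, 0.0, -2.0]
gripper_width: 0.029
```

Rim is at about 0.0124.

play_rows(
  commands=[
    [20, 0, 0, 0.1, 0],
    [20, 0, 0, 0.2, 0],
    [20, 0, 0, 0.2, 0],
  ],
)

```text
t: 21.02
tool_pos: [0.5701, 0.0823, 0.0349]
tool_rot: [-2.221, -2.222, 0.0]
ft_force: [0.2, -0.4, -2.3]
gripper_width: 0.0287
```

play_rows(
  commands=[
    [20, 0, 0, 0.05, 0],
    [20, 0, 0, 0.05, 0],
  ],
)

```text
t: 21.28
tool_pos: [0.5702, 0.0823, 0.0347]
tool_rot: [2.22, 2.222, 0.0]
ft_force: [-1.5, -0.1, 1.1]
gripper_width: 0.0289
```

Contact: Fz went from -2 to +1, with the rim at the floor height. I release gently.

play_rows(
  commands=[
    [20, 0, 0, 0.02, 0],
    [38, 0, 0, 0.02, 0],
    [45, 0, 0, 0.02, 0],
    [60, 0, 0, 0, 0],
    [60, 0, 0, 0, 0],
  ],
  force=20,
)

```text
t: 21.9
tool_pos: [0.5702, 0.0823, 0.0345]
tool_rot: [2.221, 2.222, -0.0]
ft_force: [0.1, -0.7, -0.4]
gripper_width: 0.0511
```

play_rows(
  commands=[
    [60, 0, 0, -1, 0],
    [60, 0, 0, -4, 0],
    [60, 0, 0, -9, 0],
    [60, 0, 0, -14, 0],
    [60, 0, 0, -18, 0],
  ],
)

```text
t: 22.52
tool_pos: [0.5701, 0.0823, 0.2175]
tool_rot: [2.219, 2.221, 0.002]
ft_force: [-0.4, -0.3, 0.1]
gripper_width: 0.0515
```

play_rows(
  commands=[
    [60, -4, -4, 0, 0],
    [60, -8, -8, 0, 0],
    [60, -12, -10, 0, 0],
    [60, -15, -12, 0, 0],
    [60, -15, -12, 0, 0],
  ],
)

```text
t: 23.15
tool_pos: [0.4495, -0.0692, 0.2153]
tool_rot: [2.223, 2.218, 0.0]
ft_force: [-0.2, -0.0, 0.0]
gripper_width: 0.0514
```

```bash
sed -i 's/sc3/sc4/;s/si3/si4/;s/c3.png/c4.png/' u.py; python3 u.py
python3 - <<'E'
import cv2,numpy as np
cv2.imwrite("pics/c5.png",np.hstack([cv2.resize(cv2.imread(f"pics/{n}.png"),(400,300)) for n in("si4","sc4")]))
a=cv2.imread("pics/c4.png");b=cv2.imread("pics/c5.png")
cv2.imwrite("pics/c6.png",cv2.resize(np.vstack([cv2.resize(a,(800,400)),b]),(685,600)))
E
```

```text
23.15 [ 0.4495 -0.0692  0.2153] [-0.226  -0.0401  0.0016] 0.051369772299277576
```

View pics/c6.png

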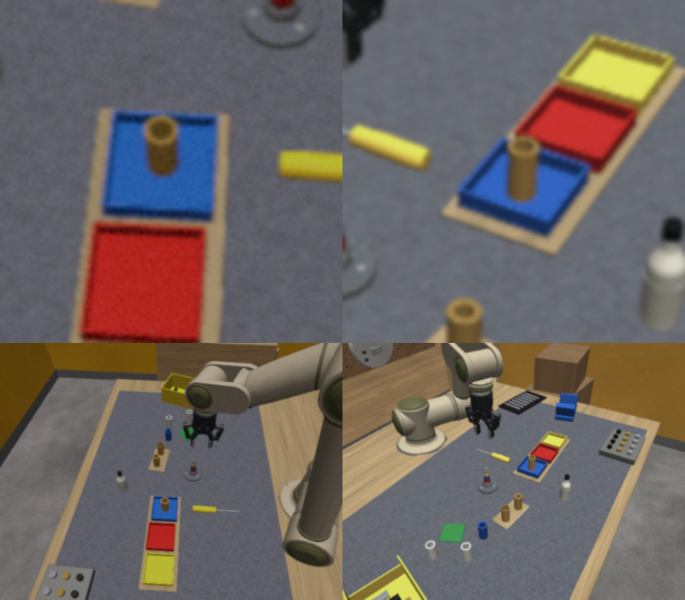

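Ninth picture. The slide stands upright in the blue tray at (161,145) in the top-left panel. Nothing else has moved, and the arm is clear.

```bash
python3 -c "
from rig import env; print(env.sign_off())"
```

```text
the job is handed in; nothing more can be done
None
```

The brass slide from the green pad is the blue size (21 mm bore). It now stands upright in the blue tray, and I handed the job in at about 23 s of the 54 s allowed.

- **Sizing:** I eased the slide down and yielded sideways until it went no further. It stopped with its lower rim about 55 mm above the bench, on the blue band. That is 2 to 3 mm below the band's middle, near the edge of the 3 mm tolerance.
- **Seating push:** I held it for over a second. The wrist read 8 to 11.6 N, or roughly 10 to 13.5 N on the mandrel once the slide's own weight is added. Sideways force stayed around 2 N, so the stop was centred.
- **Final check:** The pictures show the slide standing in the blue tray. The other slides, bottle and screwdriver look unmoved, and the gripper is clear with no force on it.
- **Disagreements:** The cameras differed by 1 to 2 mm on the mandrel's position, which the sideways yielding took up. They differed by about 10 to 15 mm on the blue tray's middle, so I moved the slide 8 mm before setting it down.

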